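# Lock a fork adjuster with its knurled ring

## Robot

A 6-joint arm with a two-finger parallel gripper is mounted at the origin on the work surface. World frame = base frame: x ahead of the robot, y to its left, z up, the work surface at z = 0. Lengths are in m, angles in rad, forces in N, time in s.
With the tool pointing down it reaches from about 0.35 to 0.725 m from the base axis. Payload 4.3 kg.
Tool frame: the origin (TCP) lies on the centre line of the jaws, within the pads' length; the fingertips stand 11 mm ahead of it and the grasp point (between the pads) lies 8 mm behind it; z points along the fingers, y is the line along which they close (so a half turn about z gives the same grasp; the last joint's range is limited). The gripper opens to 85 mm and grips with 20 to 120 N. Pads are 22 mm wide; open, the fingers measure 114 mm over their backs; the gripper's body (76 mm by 85 mm) begins 54 mm behind the grasp point. The pads swing forward as they close: fully open they stand 13 mm farther back than shut.
Start: joints at [-1.214, 0.377, 0.081, 1.274, 0, 1.46], TCP at [0.259, -0.514, 0.242] pointing down, gripper open.
Joint ranges: [-2.72, 2.72], [-0.84, 1.66], [-1.02, 1.22], [-1.77, 2.12], [-1.37, 1.28], [-3.14, 3.14]. Speed limits (rad/s): [2.57, 2.57, 3.14, 3.14, 3.14, 3.14].

## Interface

Orientations are given as a unit quaternion [x, y, z, w].
In Python, from workcell import ctrl gives the robot as it stands. The module is installed in compiled form; this text tells all that it offers.
- The arm moves only by the tool play_rows, never from a script. Its argument "rows" is a list that holds one entry, the list of rows, each a list of 7 numbers: the closure, from -1 (fully open) to 1 (shut), then the shift along the tool's x, y, z in a scale on which 1.0 is 80 cm, then the turn, a rotation vector about the tool's x, y, z in shares of pi/2 rad (1.0 is pi/2 rad). In form: [[[hand, dx, dy, dz, ax, ay, az], ...]]. A call has 1 to 5 rows; each row is the pose to reach, as a shift and turn from the pose commanded when the call began, along the tool's axes at that moment; what a row does not reach only later rows make up. A row lasts 1/8 s, in which the tool goes at most 62.5 mm and 10.7 degrees, less where a joint would pass 70% of its speed; a pose out of reach is approached as far as the arm can. No shift or turn number may pass 1 either way. A call with a gripper value outside its range is refused whole. The fingers move at their own pace and stop on an object; "newtons" is the grip in N (left out, the last holds). Time passes only in rows, so rows that repeat a pose let the fingers close. It gives the time, the measured TCP pose, the force, the opening and the grip force at its end, in the units of the state.
- ctrl.get_state(): the state, without advancing time (a new reading comes with each control period).
- ctrl.grab_frame(name): name is "scene" or "side" or "wrist"; returns a dict with "color" (384x512x3 uint8, red, green, blue), "intrinsics" (3x3 intrinsics, pixels), "k1" (the pictures are not rectified: a ray, as slopes to the right and down, at radius r is drawn at 1 + k1 r^2 times it, then the intrinsics apply), "world_from_camera" (4x4, takes a point from camera to world coordinates). Camera axes: x right, y down, z forward; pixel columns grow to the right and rows downward; lengths in m; the calibration is good to about 2 mm. A picture is of the moment at which its call begins. There is no depth.
- ctrl.job_done(): hands the job in; it is judged then, once.
Trained networks look in a picture, given as the dict that the camera call returned (one of the last four; its "shot" number tells which), for a name from the list of things; names that differ only in an ending like _2 or _b are one class to them, and where a whole thing is asked for, a point or a joint stands for the part that bears it (a point fixed in the world has none). Each returns a list of dicts, best first, with "conf" (0 to 1); they miss things now and then, are a little off and sometimes report something else, mostly with a low value. They report only what shows in the picture. A call takes as long as a camera call. They do not tell look-alikes from the thing itself.
- ctrl.trace(picture, label): "pixels" (384x512 bool, what is visible of it) and "box" ([left, top, right, bottom] in pixels, round what is visible of it).
The state is a dict: "clock": time; "joint_pos": joint angles; "joint_vel": joint speeds; "joint_torque": joint torques, N m; "ee_pos": TCP position; "tcp_rot": TCP orientation; "contact_force": force on the tool from outside, world axes, zero at the start; "torque": the same for the moment, N m; "grip_width": finger opening in m; "finger_force": force on a finger pad.
Only numpy, scipy, OpenCV 4.12 (cv2) and the standard library are available. Lean on these libraries where they do the work, as an engineer would, in place of code of your own. Each camera call takes 0.05 s, during which the arm holds its last target. There are 200 camera calls.

## Task

Drop the flat holding spanner over the square on top of the brass adjuster barrel, fully down on its shoulder with the handle lying on the rest beside the stop pin, so the barrel cannot turn. Then run the blue knurled lock ring clockwise (seen from above) down to its seat and nip it up with about 1 N m, never more than 1.5 N m, without letting the barrel turn off its setting. Leave the spanner in place, let go, and leave the other things on the bench alone.

Things in the scene. Friction and masses are not known exactly. Their poses are not given: they have to be found in the camera images.
- fixture: red bench vice, fixed to the bench, 120 x 100 mm, jaw tops 139 mm high, holding an upright aluminium fork tube 54 mm across whose top (the housing face) is 170 mm up. Origin on the bench under the tube's axis, z up. A black reaction arm 50 mm wide (x) stands on its +y side, 80 to 110 mm from the axis; the vice's screw and cross bar stick out to 110 mm on its -x side, below 100 mm height.
- barrel_seat (a point): centre of the flat shoulder of the brass adjuster barrel, on the tube's axis, 189 mm above the bench. Shoulder 39 mm across. On it stands a 20 x 20 mm square, 22 mm tall, faces along this point's x and y, then a stepped lead-in (18 then 16 mm square, 3 mm each); top 28 mm above the shoulder. z up; turns with the barrel.
- ring_top (a point): centre of the top face of the blue knurled lock ring, 4.5 mm below the barrel's shoulder. 62 mm across, 14 mm tall, coaxial with the barrel; gripped across its diameter from above, past the spanner's head. The tube below is narrower (54 mm): fingertips may reach 20 mm below the ring. A white line on its top marks its -x.
- barrel (a joint): turn of the barrel in the housing, rad, positive anticlockwise from above; about 0 (within 0.04) is its setting, where its +y points along the reaction arm. It turns easily (0.04 N m), more easily than the ring on its thread, so unheld it goes round with the ring.
- lock_ring (a joint): turn of the lock ring on the barrel, rad, growing as it is turned clockwise from above (tightening). Drags with 0.15 N m; hard against its seat at 1.60; starts 0.6 to 1.1 short of that. Stays where it is left; does not rise or fall noticeably.
- spanner: loose flat steel spanner, 220 g, 8 mm thick, lying flat. Origin at the underside, in the centre of the 21.5 mm square through hole in its 38 x 38 mm head; z up; handle 16 mm wide (x), along +y to 112 mm from the hole. Seated, its origin meets barrel_seat, with 0.075 rad of free play each way on the square. Centre of mass about 43 mm along +y.
- spanner_grip (a point): centre of the top of the orange upright grip block on the spanner's handle: 16 mm wide (x), 30 mm long (y), top 32 mm above the spanner's underside, 52 mm along +y from the hole's centre. Take it from above, closing across the 16 mm (x).
- rest: dark steel top of the reaction arm, fixed: 50 mm (x) by 30 mm (y), its origin at the centre of its top face, 189 mm above the bench and level with the barrel's shoulder, 95 mm along the fixture's +y from the axis. The spanner's handle lies on it.
- stop_pin: upright steel pin, fixed, 10 mm across, standing 18 mm up from the rest; origin at its foot, 17 mm to the fixture's +x and 92 mm along +y from the tube's axis. Dragged clockwise, spanner and barrel turn until the handle's side bears on it (4 mm of play at barrel angle 0); 1 N m on the ring then presses it with about 11 N.
- grease_jar: jar with green label, 60 mm across, 75 mm tall, origin under its centre; leave alone.
- socket: upright steel socket, 30 mm across, 60 mm tall, origin under its centre; leave alone.
- screwdriver: red-handled screwdriver lying flat; leave alone.
Mind the look-alikes: they are no part of the job. Of the things like the fixture, leave any that is purple; of the rest the larger one is meant. What is shaped like the spanner but pink is not meant.

How it is judged:
On the way, in this order (a step that is already met when the one before it is completed fails the run):
1. the holding spanner is seated on the barrel's shoulder with its handle over the rest, and let go (z of spanner in the frame of barrel_seat below 0.004 m and horizontal distance between spanner and barrel_seat below 0.004 m and y of spanner_grip in the frame of fixture above 0.04 m and contact force between the fingers and spanner below 0.1 N), for 0.3 s.
2. the lock ring is on its seat and nipped up: the spanner presses the stop pin with more than 5 N (value of joint lock_ring above 1.56 rad and contact force between spanner and stop_pin above 5 N), for 0.2 s.
At the end, for the whole second after the job is handed in: the lock ring is on its seat (joint above 1.56 rad), the barrel within 0.25 rad of its setting, the spanner on the square within 4 mm of the shoulder with its handle on the reaction arm's side, at rest and released (z of spanner in the frame of barrel_seat below 0.004 m and horizontal distance between spanner and barrel_seat below 0.004 m and y of spanner_grip in the frame of fixture above 0.04 m and value of joint lock_ring above 1.56 rad and value of joint barrel between -0.25 and 0.25 rad and contact force between the fingers and anything else below 0.1 N and linear speed of spanner below 0.02 m/s); the robot touches nothing.
It fails at once if the barrel was turned more than 0.25 rad (14 degrees) off its setting (value of joint barrel below -0.25 rad or value of joint barrel above 0.25 rad).
It fails at once if overtightened: the spanner pressed the stop pin with more than 18 N (well over 1.5 N m) (contact force between spanner and stop_pin above 18 N).
It fails at once if a bystander was moved more than 30 mm (distance of any of grease_jar, socket, screwdriver from where it was at the start of the episode above 0.03 m).
It also fails if it takes over 72 s, if anything falls off the work surface, if the arm or the gripper's body presses on something with over 40 N, if the wrist force passes 120 N, or if a joint passes its speed limit or range.

## Working session

There is one attempt and no reset: what is moved stays moved. The work goes in short steps, Python scripts to look and compute and a tool call to move; the robot and the scene stay as the last step left them, time stands still between calls to the robot, and variables do not carry over. Pictures are saved under pics/ and viewed, at most 10 in all, crops included, and the job is handed in when it is done.

Besides the shell and the picture viewer there is one more tool, called by a JSON object that holds its "op" and its "data". play_rows: Moves the arm, as the interface text tells. Its arguments: {"type":"object","properties":{"rows":{"type":"array"},"newtons":{"type":"number"}},"required":["rows"]}

```bash
mkdir -p pics
cat > h.py <<'E'
import numpy as np, cv2
from workcell import ctrl
from scipy.spatial.transform import Rotation as R
def pix2ray(f,uv):
    K=np.array(f["intrinsics"]);k=f["k1"]
    d=(np.atleast_2d(uv)-[K[0,2],K[1,2]])/[K[0,0],K[1,1]]
    s=d.copy()
    for _ in range(20): s=d/(1+k*(s**2).sum(1,keepdims=True))
    T=np.array(f["world_from_camera"])
    r=np.c_[s,np.ones(len(s))]@T[:3,:3].T
    return T[:3,3],r
def atz(f,uv,z):
    o,r=pix2ray(f,uv); return o+r*((z-o[2])/r[:,2:3])
def proj(f,P):
    T=np.linalg.inv(np.array(f["world_from_camera"]));p=np.atleast_2d(P)@T[:3,:3].T+T[:3,3]
    s=p[:,:2]/p[:,2:];s=s*(1+f["k1"]*(s**2).sum(1,keepdims=True))
    K=np.array(f["intrinsics"]);return s*[K[0,0],K[1,1]]+[K[0,2],K[1,2]]
def tri(f1,a,f2,b):
    o1,r1=pix2ray(f1,a);o2,r2=pix2ray(f2,b);A=np.c_[r1[0],-r2[0]]
    t=np.linalg.lstsq(A,o2-o1,rcond=None)[0];p,q=o1+t[0]*r1[0],o2+t[1]*r2[0]
    return (p+q)/2,np.linalg.norm(p-q)
def save(f,n): cv2.imwrite("pics/"+n,f["color"][:,:,::-1])
def cen(m): return np.argwhere(m)[:,::-1].mean(0)
E
python3 - <<'E'
from h import *
st=ctrl.get_state();print({k:np.round(v,3) for k,v in st.items()})
fs=[ctrl.grab_frame(n) for n in("scene","side")]
for f,n in zip(fs,("scene","side")):
    print(n,np.round(f["world_from_camera"],3).tolist(),f["k1"])
    for l in("fixture","spanner","spanner_grip","ring_top","barrel_seat","rest","stop_pin","grease_jar","socket","screwdriver"):
        for d in ctrl.trace(f,l):
            print(l,round(d["conf"],2),np.round(d["box"]),np.round(cen(d["pixels"]),1))
im=np.vstack([fs[0]["color"],fs[1]["color"]]);
cv2.imwrite("pics/a.png",im[:384,:,::-1]);cv2.imwrite("pics/b.png",im[384:,:,::-1])
E
```

```text
{'clock': np.float64(0.0), 'joint_pos': array([-1.214,  0.378,  0.08 ,  1.274,  0.   ,  1.46 ]), 'joint_vel': array([ 0.002,  0.002, -0.001, -0.001,  0.   ,  0.001]), 'joint_torque': array([ 2.0000e-03, -4.6360e+01,  2.6987e+01,  2.1000e-02, -0.0000e+00,
        0.0000e+00]), 'ee_pos': array([ 0.259, -0.513,  0.241]), 'tcp_rot': array([ 0.973,  0.231, -0.   , -0.001]), 'contact_force': array([-0.002, -0.41 , -1.133]), 'torque': array([-0.037, -0.018, -0.014]), 'finger_force': np.float64(0.0), 'grip_width': np.float64(0.085)}
scene [[-0.011, 0.704, -0.711, 1.44], [1.0, 0.013, -0.003, 0.003], [0.007, -0.711, -0.704, 0.996], [0.0, 0.0, 0.0, 1.0]] -0.000578463719183654
fixture 0.93 [259. 230. 319. 299.] [284.2 266.1]
fixture 0.75 [272. 160. 345. 241.] [304.2 198.3]
fixture 0.7 [296. 108. 361. 178.] [324.8 139.3]
fixture 0.61 [375. 218. 394. 275.] [382.8 232.2]
spanner 0.86 [152. 161. 186. 180.] [169.1 168.2]
spanner 0.56 [154. 194. 198. 204.] [173. 199.]
spanner_grip 0.72 [152. 161. 189. 181.] [169.8 168.7]
spanner_grip 0.68 [153. 192. 197. 207.] [173.9 199. ]
ring_top 0.67 [312. 112. 33
[... 1174 characters left out ...]
ner_grip 0.21 [105. 316. 200. 343.] [162.5 327.9]
ring_top 0.75 [214. 194. 246. 215.] [229.7 204.8]
ring_top 0.73 [319. 223. 355. 250.] [336.7 238. ]
barrel_seat 0.97 [324. 218. 357. 247.] [337.7 233.6]
barrel_seat 0.88 [217. 186. 243. 210.] [229.3 200.9]
barrel_seat 0.54 [212. 214. 215. 220.] [212.9 216.9]
barrel_seat 0.5 [142. 185. 164. 206.] [151.8 195.2]
rest 0.82 [208. 218. 238. 236.] [221.4 226.1]
rest 0.59 [327. 260. 356. 276.] [343.2 265.4]
rest 0.53 [137. 208. 156. 221.] [146.7 211.4]
stop_pin 0.64 [332. 249. 338. 261.] [333.6 256. ]
grease_jar 0.6 [288. 193. 313. 232.] [299.4 210.6]
socket 0.46 [199. 197. 208. 220.] [201.8 204.8]
screwdriver 0.91 [104. 318. 200. 339.] [165.5 328.2]
```

View pics/a.png

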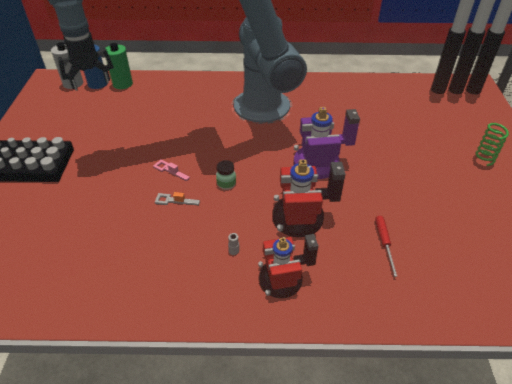

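View pics/b.png

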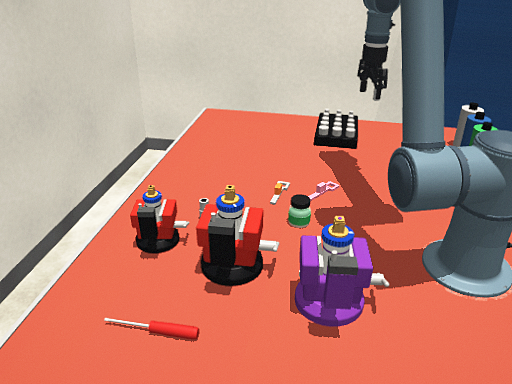

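The scene view shows the large red vice in the middle with its barrel near (302,171) and its rest near (337,170). The purple vice and the small red one are look-alikes. The real spanner has the orange grip at (178,198), and the pink one lies at (170,169). The side view has the target's ring at (230,205) and its rest at (221,226).

Run:
```python
from h import *
f=ctrl.grab_frame("scene");g=ctrl.grab_frame("side")
def pick(f,l,uv):
    ds=[d for d in ctrl.trace(f,l)]
    return min(ds,key=lambda d:np.hypot(*(cen(d["pixels"])-uv)))
def hsvc(f,box,lo,hi):
    h=cv2.cvtColor(f["color"],cv2.COLOR_RGB2HSV);m=cv2.inRange(h,lo,hi)>0
    k=np.zeros_like(m);k[box[1]:box[3],box[0]:box[2]]=1;return m&k
for l,a,b,z in(("ring_top",(301,173),(230,205),.180),("barrel_seat",(301,171),(229,200),.2),("rest",(337,170),(221,226),.189)):
    A=cen(pick(f,l,a)["pixels"]);B=cen(pick(g,l,b)["pixels"])
    print(l,A,B,tri(f,A,g,B),atz(f,A,z),atz(g,B,z))
o1=hsvc(f,(165,185,195,210),(8,150,120),(22,255,255));o2=hsvc(g,(265,175,292,210),(8,150,120),(22,255,255))
print(o1.sum(),o2.sum(),cen(o1),cen(o2),tri(f,cen(o1),g,cen(o2)))
s=pick(f,"spanner",(174,199))["pixels"];p=np.argwhere(s)[:,::-1];print(s.sum(),atz(f,[p[p[:,0].argmin()],p[p[:,0].argmax()],cen(s)],.006))
for l in("grease_jar","socket"): 
    for d in ctrl.trace(f,l)[:1]: print(l,atz(f,cen(d["pixels"]),.04))
w=ctrl.grab_frame("wrist");print(np.round(w["world_from_camera"],3).tolist(),w["intrinsics"],w["k1"])
```

```text
ring_top [301.04975124 175.41293532] [230.072 205.328] (array([0.56296973, 0.10827969, 0.16827948]), np.float64(0.0011154793876876521)) [[0.57605928 0.10705219 0.18      ]] [[0.55788901 0.12538668 0.18      ]]
barrel_seat [301.2753304  170.90528634] [229.25817556 200.02753873] (array([0.56335032, 0.10853672, 0.18331771]), np.float64(0.0016867404868521653)) [[0.58032287 0.10599411 0.2       ]] [[0.5564733  0.13593496 0.2       ]]
rest [337.26457399 170.64573991] [221.22330097 226.00728155] (array([0.55599462, 0.2039996 , 0.17978176]), np.float64(0.00043550753570964707)) [[0.56572036 0.20163772 0.189     ]] [[0.55228328 0.21691324 0.189     ]]
56 66 [178.17857143 194.48214286] [277.89393939 188.56060606] (array([ 0.50385508, -0.24134701,  0.02349359]), np.float64(0.006872198560911146))
346 [[ 0.51103519 -0.31335201  0.006     ]
 [ 0.50879996 -0.18508147  0.006     ]
 [ 0.50093877 -0.25411642  0.006     ]]
grease_jar [[ 0.43065194 -0.10705385  0.04      ]]
socket [[ 0.69282918 -0.06978607  0.04      ]]
[[0.449, -0.86, -0.242, 0.321], [-0.893, -0.433, -0.121, -0.483], [-0.0, 0.271, -0.963, 0.373], [0.0, 0.0, 0.0, 1.0]] [[321.93640123   0.         258.65975467]
 [  0.         321.93640123 190.61962584]
 [  0.           0.           1.        ]] -0.07273223740043977
```

Units first: shifts go in shares of 80 cm and turns go in shares of pi/2 rad. So 27 cm / 80 = 0.3375, 22 cm / 80 = 0.275, -0.9 rad / 1.5708 = -0.573.

{"op": "play_rows", "data": {"rows": [[[-1,0.0688,-0.025,0,0,0,-0.1146],[-1,0.1375,-0.05,0,0,0,-0.2292],[-1,0.2063,-0.075,0,0,0,-0.3438],[-1,0.275,-0.1,0,0,0,-0.4584],[-1,0.3375,-0.125,0,0,0,-0.573]]]}}

```text
clock: 2.33
ee_pos: [0.4562, -0.3012, 0.2425]
tcp_rot: [0.773, 0.634, 0.0, 0.0]
contact_force: [0.9, -0.8, 1.9]
grip_width: 0.0858
finger_force: 0.0
```

Run:
```python
from h import *
st=ctrl.get_state();print(st["clock"],st["ee_pos"],R.from_quat(st["tcp_rot"]).as_matrix().round(3))
w=ctrl.grab_frame("wrist");save(w,"c.png")
for l in("spanner","spanner_grip"):
    for d in ctrl.trace(w,l): print(l,d["conf"],d["box"],atz(w,cen(d["pixels"]),.008))
```

```text
2.325 [ 0.45617946 -0.30116939  0.24248903] [[ 0.196  0.981  0.001]
 [ 0.981 -0.196 -0.   ]
 [-0.     0.001 -1.   ]]
spanner 0.7 [155.7, 107.6, 212.8, 220.3] [[ 0.37401152 -0.28739684  0.008     ]]
spanner 0.67 [277.5, 41.6, 311.6, 165.4] [[ 0.50505356 -0.25283523  0.008     ]]
spanner_grip 0.79 [277.5, 42.6, 311.0, 167.5] [[ 0.50505386 -0.25209356  0.008     ]]
spanner_grip 0.74 [156.4, 105.3, 213.5, 216.9] [[ 0.37290554 -0.28791069  0.008     ]]
```

View pics/c.png

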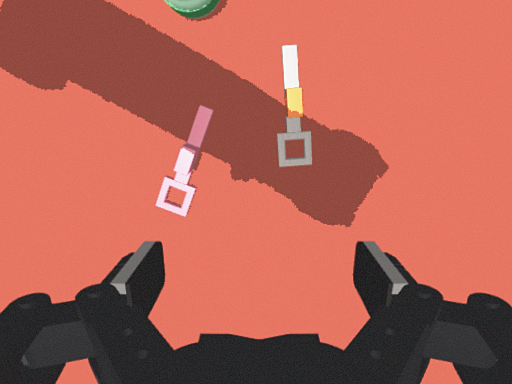

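The wrist view shows the real spanner with its hole at about (294,149), its handle end at about (290,46) and its orange block at about (294,100). The pink one is at left.

Run:
```python
from h import *
w=ctrl.grab_frame("wrist")
h=cv2.cvtColor(w["color"],cv2.COLOR_RGB2HSV)[30:175,265:325]
d=max([d for d in ctrl.trace(w,"spanner")],key=lambda d:cen(d["pixels"])[0])
m=d["pixels"]
# hole: enclosed red region in the head
c=w["color"].astype(int);red=(c[...,0]-c[...,1]>50)
n,lab,stt,ce=cv2.connectedComponentsWithStats(red[30:175,265:325].astype(np.uint8))
for i in range(n): print(stt[i],ce[i]+[265,30])
i=lab[149-30,294-265];hc=ce[i]+[265,30]
H=atz(w,hc,.004)[0];print("hole",hc,H)
for r in range(46,84,6):
    x=np.where(~red[r,270:320])[0]+270
    print(r,x.min(),x.max(),atz(w,[(x.min()+x.max())/2,r],.008))
o=(cv2.inRange(cv2.cvtColor(w["color"],cv2.COLOR_RGB2HSV),(15,140,200),(30,255,255))>0);o[:,:270]=0;o[:,320:]=0;o[180:]=0
print(o.sum(),cen(o),atz(w,cen(o),.030))
P=np.argwhere(o);print(P.min(0),P.max(0))
```

```text
[  12   15   36  123 2104] [292.70627376 112.45769962]
[   0    0   60  145 6299] [295.12144785  96.34116526]
[28 58  3  1  3] [294.  88.]
[ 20 110  19  18 294] [294.02721088 148.54421769]
hole [294.02721088 148.54421769] [ 0.49971877 -0.29457834  0.004     ]
46 282 296 [[ 0.5133265  -0.18489684  0.008     ]]
52 282 296 [[ 0.51223101 -0.19086329  0.008     ]]
58 282 296 [[ 0.51113097 -0.19686514  0.008     ]]
64 282 297 [[ 0.5105529  -0.20300807  0.008     ]]
70 283 297 [[ 0.5099737  -0.20919039  0.008     ]]
76 283 297 [[ 0.50886235 -0.21530844  0.008     ]]
82 284 298 [[ 0.50881131 -0.22167931  0.008     ]]
20 [296.85 102.85] [[ 0.5087785 -0.2440595  0.03     ]]
[ 88 287] [113 302]
```

Scaled: 14 cm / 80 = 0.175, 10 cm / 80 = 0.125, -0.08 rad / 1.5708 = -0.0509.

{"op": "play_rows", "data": {"rows": [[[-0.4,0.0438,0.025,0.0625,0,0,-0.0255],[-0.4,0.0838,0.0475,0.125,0,0,-0.0509],[-0.4,0.0838,0.0475,0.175,0,0,-0.0509],[-0.4,0.0838,0.0475,0.175,0,0,-0.0509]]]}}

```text
clock: 3.08
ee_pos: [0.5022, -0.2441, 0.0991]
tcp_rot: [0.75, 0.661, -0.001, -0.004]
contact_force: [-0.8, -0.4, 0.2]
grip_width: 0.0594
finger_force: 0.0
```

Run:
```python
from h import *
st=ctrl.get_state();print(st["clock"],st["ee_pos"],st["grip_width"],R.from_quat(st["tcp_rot"]).as_matrix().round(3)[:,1])
w=ctrl.grab_frame("wrist");save(w,"d.png")
```

```text
3.075 [ 0.50223646 -0.24410066  0.09907741] 0.05944487645332183 [ 0.992 -0.126 -0.007]
```

View pics/d.png

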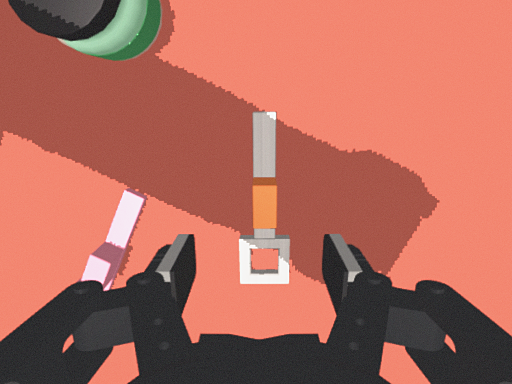

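The spanner is square to the jaws, with its hole at (264,260), block at (264,206) and handle tip at (264,113). The jaw midline is at about 259, so it is a few mm off.

Run:
```python
from h import *
w=ctrl.grab_frame("wrist");st=ctrl.get_state()
M=R.from_quat(st["tcp_rot"]).as_matrix();p=st["ee_pos"];print(p,M[:,1])
c=w["color"].astype(int);red=(c[...,0]-c[...,1]>60)
n,lab,stt,ce=cv2.connectedComponentsWithStats((red[225:300,230:300]).astype(np.uint8))
print(stt);hc=ce[lab[260-225,264-230]]+[230,225]
H=atz(w,hc,.004)[0]
o=cv2.inRange(cv2.cvtColor(w["color"],cv2.COLOR_RGB2HSV),(8,150,150),(22,255,255))>0;o[:180]=0;o[235:]=0;o[:,:240]=0;o[:,290:]=0
G=atz(w,cen(o),.032)[0];T=atz(w,[264.3,114],.008)[0]
for n_,q in(("hole",H),("grip",G),("tip",T)): print(n_,q,"tool cm",(M.T@(q-p)*100).round(2))
print(np.linalg.norm(G[:2]-H[:2]),np.linalg.norm(T[:2]-H[:2]),np.arctan2(*(T-H)[:2]),o.sum(),proj(w,p+M[:,2]*.011))
```

```text
[ 0.50535626 -0.24624458  0.1032903 ] [ 9.92011111e-01 -1.26150019e-01  3.56898406e-04]
[[   6    0   51   56 2028]
 [   0    0   70   75 2683]
 [  18   21   27   21  539]]
hole [ 0.50014134 -0.29422041  0.004     ] tool cm [-4.82  0.08  9.93]
grip [ 0.50647825 -0.24143829  0.032     ] tool cm [0.49 0.05 7.13]
tip [ 0.51562193 -0.18702931  0.008     ] tool cm [6.01 0.27 9.53]
0.05316115656271745 0.10830318336062636 0.14342881412669312 1111 [[260.45471335 249.84233296]]
```

Scaled: 8.6 cm / 80 = 0.1075, 7 cm / 80 = 0.0875.

{"op": "play_rows", "data": {"rows": [[[-0.4,0.005,0.0013,0.05,0,0,0],[-0.4,0.005,0.0013,0.0875,0,0,0],[-0.4,0.005,0.0013,0.1075,0,0,0],[-0.4,0.005,0.0013,0.1075,0,0,0],[-0.4,0.005,0.0013,0.1075,0,0,0]]]}}

```text
clock: 3.8
ee_pos: [0.5084, -0.2421, 0.0181]
tcp_rot: [0.75, 0.662, 0.0, 0.001]
contact_force: [1.0, -1.1, 0.2]
grip_width: 0.0598
finger_force: 0.0
```

{"op": "play_rows", "data": {"rows": [[[1,0,0,0,0,0,0],[1,0,0,0,0,0,0],[1,0,0,0,0,0,0],[1,0,0,0,0,0,0],[1,0,0,0,0,0,0]]], "newtons": 50}}

```text
clock: 4.42
ee_pos: [0.5076, -0.2412, 0.017]
tcp_rot: [0.75, 0.662, 0.0, 0.001]
contact_force: [-1.7, 0.6, 5.8]
grip_width: 0.0151
finger_force: 49.7
```

Scaled: -27 cm / 80 = -0.3375, -21 cm / 80 = -0.2625.

{"op": "play_rows", "data": {"rows": [[[1,0,0,-0.0375,0,0,0],[1,0,0,-0.1125,0,0,0],[1,0,0,-0.1875,0,0,0],[1,0,0,-0.2625,0,0,0],[1,0,0,-0.3375,0,0,0]]]}}

```text
clock: 5.05
ee_pos: [0.5065, -0.2404, 0.2874]
tcp_rot: [0.75, 0.662, -0.0, -0.001]
contact_force: [1.8, -0.2, -2.3]
grip_width: 0.0151
finger_force: 49.4
```

Scaled: 27 cm / 80 = 0.3375, 22 cm / 80 = 0.275, -0.2 rad / 1.5708 = -0.1273.

{"op": "play_rows", "data": {"rows": [[[1,0.0688,0.005,-0.025,0,0,-0.0255],[1,0.1375,0.01,-0.05,0,0,-0.0509],[1,0.2063,0.015,-0.0625,0,0,-0.0764],[1,0.275,0.02,-0.0625,0,0,-0.1019],[1,0.3375,0.025,-0.0625,0,0,-0.1273]]]}}

```text
clock: 5.68
ee_pos: [0.5602, 0.0266, 0.3355]
tcp_rot: [0.679, 0.734, -0.0, -0.001]
contact_force: [0.6, -0.6, -2.1]
grip_width: 0.0153
finger_force: 49.4
```

Run:
```python
from h import *
w=ctrl.grab_frame("wrist");w=ctrl.grab_frame("wrist");save(w,"e.png")
st=ctrl.get_state();print(st["clock"],st["ee_pos"],st["grip_width"],R.from_quat(st["tcp_rot"]).as_matrix().round(3)[:,1])
for l in("barrel_seat","ring_top","rest","stop_pin"):
    for d in ctrl.trace(w,l): print(l,d["conf"],d["box"],atz(w,cen(d["pixels"]),.189))
```

```text
5.775 [0.56032684 0.02937216 0.33507806] 0.015178082127184654 [ 0.997  0.083 -0.002]
barrel_seat 0.91 [231.4, 52.8, 305.0, 128.4] [[0.56275506 0.11014205 0.189     ]]
barrel_seat 0.85 [0.0, 1.4, 41.8, 28.1] [[0.34846449 0.16032743 0.189     ]]
barrel_seat 0.74 [439.7, 142.9, 481.9, 189.4] [[0.73955899 0.06166959 0.189     ]]
barrel_seat 0.18 [169.3, 2.1, 338.8, 150.5] [[0.55742647 0.11559949 0.189     ]]
ring_top 0.94 [234.7, 59.9, 306.1, 129.2] [[0.56296318 0.11078603 0.189     ]]
ring_top 0.83 [435.1, 144.5, 479.2, 189.7] [[0.73353922 0.06336125 0.189     ]]
ring_top 0.79 [0.0, 1.1, 38.3, 28.3] [[0.34950551 0.15931618 0.189     ]]
rest 0.61 [440.9, 86.4, 481.0, 113.7] [[0.72652109 0.11920264 0.189     ]]
rest 0.59 [228.8, 54.9, 306.1, 129.5] [[0.56286752 0.11050594 0.189     ]]
stop_pin 0.5 [474.3, 96.0, 488.9, 104.0] [[0.74661324 0.1205895  0.189     ]]
```

View pics/e.png

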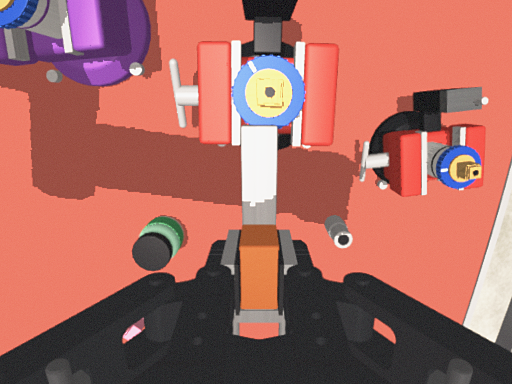

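The target ring is centred near (268,91) with its square nearly parallel to the image axes. The handle is in the jaws along column 259, and the purple and small red vices are off to the sides.

```bash
cat >> h.py <<'E'
def ringfit(w,box,z=.1845):
    h=cv2.cvtColor(w["color"],cv2.COLOR_RGB2HSV);m=(cv2.inRange(h,(105,120,50),(125,255,255))>0)
    k=np.zeros_like(m);x0,y0,x1,y1=box;k[y0:y1,x0:x1]=m[y0:y1,x0:x1]
    c=max(cv2.findContours(k.astype(np.uint8),cv2.RETR_EXTERNAL,cv2.CHAIN_APPROX_NONE)[0],key=cv2.contourArea)[:,0]
    P=atz(w,c.astype(float),z)[:,:2]
    from scipy.optimize import least_squares
    s=least_squares(lambda q:np.hypot(*(P-q[:2]).T)-q[2],[*P.mean(0),.03],loss="soft_l1",f_scale=.0007)
    return s.x
E
python3 - <<'E'
from h import *
w=ctrl.grab_frame("wrist");st=ctrl.get_state();M=R.from_quat(st["tcp_rot"]).as_matrix();p=st["ee_pos"]
print(p,M[:,1]);print("ring",ringfit(w,(220,45,315,135)))
crop=cv2.resize(w["color"][0:140,180:350],None,fx=4,fy=4,interpolation=cv2.INTER_CUBIC);cv2.imwrite("pics/f.png",crop[:,:,::-1])
E
```

```text
[0.5600918  0.02341399 0.33584138] [ 0.99723908  0.07424987 -0.00108832]
ring [0.56369851 0.10801482 0.02858183]
```

View pics/f.png

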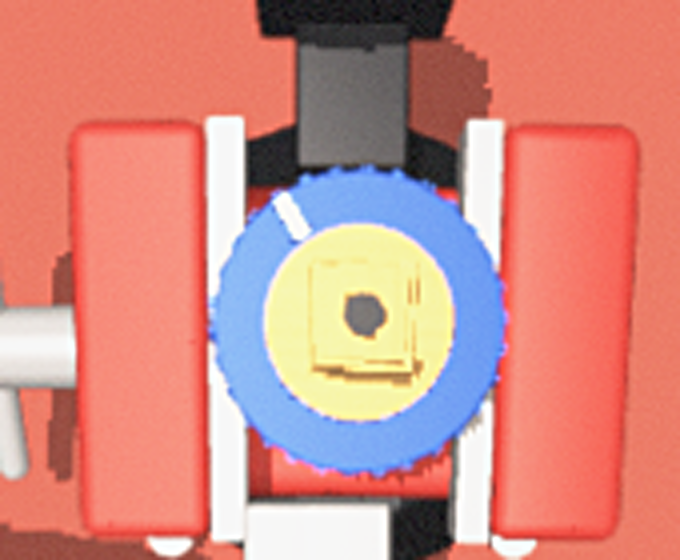

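The close view shows the square and the reaction arm almost parallel to the image axes. The ring's white mark is at about the 11 o'clock position, and the arm's near edge lies at crop y of about 165 between x = 297 and x = 408.

Run:
```python
from h import *
w=ctrl.grab_frame("wrist")
st=ctrl.get_state();M=R.from_quat(st["tcp_rot"]).as_matrix();p=st["ee_pos"];print(p,M[:,1],w["world_from_camera"][2])
c=lambda x,y:[180+x/4,y/4]
def line(a,b,z):
    A,B=atz(w,[c(*a),c(*b)],z);d=A-B;return A.round(4),B.round(4),np.arctan2(-d[0],d[1]).round(3)
print("arm L",line((300,45),(297,160),.189));print("arm R",line((408,45),(408,160),.189))
print("jawL",line((75,150),(88,520),.139),"jawR",line((637,150),(628,520),.139), "jawLi",line((207,120),(212,540),.139),"jawRi",line((503,120),(492,540),.139))
print("sqL",line((310,258),(312,370),.217),"whiteline",line((283,197),(300,236),.1845))
A,B=atz(w,[c(213,320),c(507,320)],.1845);print("ringdia",A-B,(A+B)/2)
h=ringfit(w,(220,30,320,135));print(h)
A,B=atz(w,[c(265,322),c(454,322)],.189);print("shoulder",A-B,(A+B)/2)
print("tip",proj(w,[p+M[:,0]*.06+M[:,2]*.009]))
```

```text
[0.5601524  0.02328339 0.33602218] [ 9.97259460e-01  7.39802201e-02 -7.04764863e-04] [-0.00158215  0.27032599 -0.96276755  0.46664328]
arm L (array([0.5475, 0.1601, 0.189 ]), array([0.5484, 0.1385, 0.189 ]), np.float64(0.044))
arm R (array([0.5688, 0.1617, 0.189 ]), array([0.5707, 0.1401, 0.189 ]), np.float64(0.087))
jawL (array([0.4943, 0.1457, 0.139 ]), array([0.5005, 0.0585, 0.139 ]), np.float64(0.07)) jawR (array([0.6274, 0.1558, 0.139 ]), array([0.6364, 0.0687, 0.139 ]), np.float64(0.103)) jawLi (array([0.5253, 0.1544, 0.139 ]), array([0.532 , 0.0557, 0.139 ]), np.float64(0.068)) jawRi (array([0.5949, 0.1597, 0.139 ]), array([0.6026, 0.061 , 0.139 ]), np.float64(0.078))
sqL (array([0.5528, 0.1169, 0.217 ]), array([0.5546, 0.0971, 0.217 ]), np.float64(0.092)) whiteline (array([0.546 , 0.1319, 0.1845]), array([0.55  , 0.1245, 0.1845]), np.float64(0.499))
ringdia [-0.06140006 -0.00463316  0.        ] [0.5637076  0.10879508 0.1845    ]
[0.56270631 0.10880381 0.02925762]
shoulder [-0.03883385 -0.00292919  0.        ] [0.56350472 0.108059   0.189     ]
tip [[257.29128833 120.04200646]]
```

Run:
```python
from h import *
w=ctrl.grab_frame("wrist")
st=ctrl.get_state();M=R.from_quat(st["tcp_rot"]).as_matrix();p=st["ee_pos"]
g=cv2.GaussianBlur(cv2.cvtColor(w["color"],cv2.COLOR_RGB2GRAY),(3,3),0).astype(int)
c=w["color"].astype(int);sat=c.max(2)-c.min(2)
z=p[2]-.009
for r in range(138,200,8):
    x=np.where(sat[r,225:295]<45)[0]+225; 
    a=M.T@(atz(w,[x.min()-.5,r],z)[0]-p);b=M.T@(atz(w,[x.max()+.5,r],z)[0]-p);print(r,x.min(),x.max(),(a*1000).round(1),(b*1000).round(1))
print(c[115:135,258].tolist())
for r in(122,124,126,128,130): print(r,(M.T@(atz(w,[259,r],z)[0]-p)*1000).round(1))
print("barrel",(M.T@(np.array([.5635,.1083,.189])-p)*1000).round(1),p)
```

```text
138 241 288 [52.2 -7.3  9. ] [52.2 13.5  9. ]
146 241 276 [48.8 -7.3  9. ] [48.8  8.3  9. ]
154 241 277 [45.3 -7.4  9. ] [45.3  8.8  9. ]
162 241 276 [41.7 -7.4  9. ] [41.7  8.4  9. ]
170 241 276 [38.1 -7.5  9. ] [38.1  8.5  9. ]
178 241 276 [34.5 -7.5  9. ] [34.5  8.5  9. ]
186 242 276 [30.8 -7.1  9. ] [30.8  8.6  9. ]
194 241 276 [27.1 -7.6  9. ] [27.1  8.6  9. ]
[[124, 152, 244], [223, 172, 254], [254, 164, 227], [249, 120, 114], [247, 105, 90], [244, 95, 83], [240, 77, 67], [214, 64, 56], [149, 90, 86], [109, 99, 99], [127, 123, 121], [225, 218, 209], [252, 250, 248], [249, 249, 249], [247, 247, 247], [247, 247, 247], [247, 247, 247], [247, 247, 247], [247, 247, 247], [247, 247, 247]]
122 [59.   0.7  9. ]
124 [58.2  0.7  9. ]
126 [57.4  0.7  9. ]
128 [56.5  0.7  9. ]
130 [55.7  0.7  9. ]
barrel [ 84.6   9.6 147.1] [0.56021518 0.02326364 0.33613028]
```

Scaled: 13.9 cm / 80 = 0.1738, 13 cm / 80 = 0.1625.

{"op": "play_rows", "data": {"rows": [[[1,0.05,0.0038,0,0,0,0],[1,0.1,0.0075,0,0,0,0],[1,0.1375,0.01,0.0375,0,0,0],[1,0.1625,0.0113,0.075,0,0,0],[1,0.1738,0.0113,0.1,0,0,0]]]}}

```text
clock: 6.75
ee_pos: [0.5583, 0.1639, 0.2547]
tcp_rot: [0.68, 0.733, -0.001, -0.001]
contact_force: [-0.8, 0.2, -1.9]
grip_width: 0.0151
finger_force: 49.5
```

{"op": "play_rows", "data": {"rows": [[[1,0,0,0,0,0,0],[1,0,0,0,0,0,0],[1,0,0,0,0,0,0]]]}}

```text
clock: 7.12
ee_pos: [0.5598, 0.1631, 0.2577]
tcp_rot: [0.68, 0.733, 0.001, 0.001]
contact_force: [-0.2, -0.0, -2.6]
grip_width: 0.015
finger_force: 49.3
```

Run:
```python
from h import *
w=ctrl.grab_frame("wrist");save(w,"g.png")
g=ctrl.grab_frame("side")
st=ctrl.get_state();M=R.from_quat(st["tcp_rot"]).as_matrix();p=st["ee_pos"];print(st["clock"],p,M.round(4))
print("target err mm",(M.T@(np.array([.5635,.1083,.217])-(p+M@[-.0543,.0005,.017]))*1000).round(1),st["contact_force"])
a=w["color"];b=cv2.resize(g["color"][150:280,170:290],None,fx=3,fy=3,interpolation=cv2.INTER_CUBIC)
o=np.zeros((390,512+360,3),np.uint8);o[:384,:512]=a;o[:390,512:]=b
cv2.imwrite("pics/g.png",cv2.resize(o,(800,358))[:,:,::-1])
```

```text
7.225 [0.55953554 0.16332346 0.25739017] [[-7.500e-02  9.972e-01  2.000e-03]
 [ 9.972e-01  7.500e-02  2.000e-04]
 [ 0.000e+00  2.000e-03 -1.000e+00]]
target err mm [-0.9 -0.8 23.4] [-0.76536164  0.13010143 -1.21913799]
```

View pics/g.png

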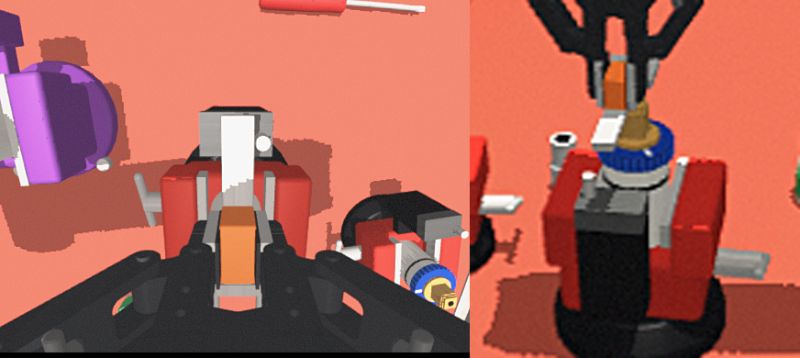

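The wrist part shows the handle over the rest with the white pin top at about (288,156) in original pixels. The side part shows the spanner head just above the barrel. I'll cross-check the alignment against the pin and the rest.

Run:
```python
from h import *
w=ctrl.grab_frame("wrist");st=ctrl.get_state();M=R.from_quat(st["tcp_rot"]).as_matrix();p=st["ee_pos"]
c=w["color"].astype(int);g=c.min(2)
m=(g[140:175,272:305]>200).astype(np.uint8);n,l,s,ce=cv2.connectedComponentsWithStats(m);print(s,ce+[272,140])
i=1+s[1:,4].argmax();pin=ce[i]+[272,140];P=atz(w,pin,.207)[0];print("pin tool mm",(M.T@(P-p)*1000).round(1),P)
sat=c.max(2)-c.min(2);br=c.mean(2)
for r in(122,128,134,140): print(r,[(x+205,int(br[r,x+205]),int(sat[r,x+205])) for x in range(0,20,2)],[(x,int(br[r,x]),int(sat[r,x])) for x in range(288,304,2)])
for r in range(130,200,10):
    x=np.where((sat[r,225:285]<40)&(br[r,225:285]>200))[0]+225
    if len(x): print(r,x.min(),x.max(),[(M.T@(atz(w,[q,r],p[2]-.009)[0]-p)*1000).round(1)[:2] for q in(x.min()-.5,x.max()+.5)])
print("col215-ish rows",[(r,int(br[r,232]),int(sat[r,232])) for r in range(108,180,3)])
```

```text
[[  4   0  29  35 776]
 [  0   0   5  35 172]
 [  8   9  16  16 207]] [[291.39046392 157.19072165]
 [273.96511628 156.72093023]
 [286.95169082 156.51690821]]
pin tool mm [37.  16.9 50.2] [0.57351467 0.20157905 0.207     ]
122 [(205, 165, 131), (207, 164, 129), (209, 164, 129), (211, 165, 129), (213, 164, 130), (215, 166, 129), (217, 164, 94), (219, 128, 12), (221, 119, 3), (223, 122, 1)] [(288, 83, 1), (290, 85, 2), (292, 84, 4), (294, 84, 10), (296, 126, 79), (298, 168, 124), (300, 165, 129), (302, 167, 126)]
128 [(205, 166, 127), (207, 166, 128), (209, 167, 126), (211, 165, 129), (213, 165, 129), (215, 166, 132), (217, 175, 52), (219, 172, 5), (221, 169, 6), (223, 170, 6)] [(288, 155, 6), (290, 158, 4), (292, 158, 5), (294, 156, 5), (296, 154, 3), (298, 171, 91), (300, 165, 131), (302, 167, 128)]
134 [(205, 164, 131), (207, 164, 131), (209, 166, 129), (211, 165, 130), (213, 165, 128), (215, 168, 128), (217, 180, 67), (219, 168, 6), (221, 168, 10), (223, 164, 11)] [(288, 160, 5), (290, 155, 9), (292, 157, 10), (294, 154, 7), (296, 155, 4), (298, 128, 81), (300, 165, 132), (302, 167,
[... 366 characters left out ...]
76 [array([51.2, -7.1]), array([51.2,  8.5])]
150 241 284 [array([46.9, -7.1]), array([46.9, 12.1])]
160 241 284 [array([42.5, -7.2]), array([42.4, 12.2])]
170 242 276 [array([38. , -6.8]), array([37.9,  8.7])]
180 242 275 [array([33.4, -6.9]), array([33.4,  8.3])]
190 242 275 [array([28.7, -7. ]), array([28.7,  8.4])]
col215-ish rows [(108, 165, 130), (111, 165, 130), (114, 172, 128), (117, 31, 9), (120, 43, 2), (123, 159, 4), (126, 170, 6), (129, 166, 6), (132, 169, 4), (135, 170, 7), (138, 170, 6), (141, 167, 7), (144, 168, 9), (147, 163, 4), (150, 164, 2), (153, 166, 7), (156, 165, 7), (159, 162, 8), (162, 158, 6), (165, 166, 5), (168, 166, 10), (171, 96, 4), (174, 67, 2), (177, 76, 98)]
```

Scaled: 2.6 cm / 80 = 0.0325, -0.08 cm / 80 = -0.001.

{"op": "play_rows", "data": {"rows": [[[1,-0.001,-0.001,0,0,0,0],[1,-0.001,-0.001,0.0125,0,0,0],[1,-0.001,-0.001,0.025,0,0,0],[1,-0.001,-0.001,0.0325,0,0,0],[1,-0.001,-0.001,0.0325,0,0,0]]]}}

```text
clock: 7.9
ee_pos: [0.5574, 0.1629, 0.2292]
tcp_rot: [0.68, 0.733, -0.001, -0.001]
contact_force: [-0.5, -0.3, -1.9]
grip_width: 0.015
finger_force: 49.4
```

Scaled: 0.3 cm / 80 = 0.0038.

{"op": "play_rows", "data": {"rows": [[[1,0,0,0.0038,0,0,0],[1,0,0,0.0038,0,0,0],[1,0,0,0.0038,0,0,0]]]}}

```text
clock: 8.28
ee_pos: [0.5582, 0.163, 0.2275]
tcp_rot: [0.68, 0.733, 0.0, 0.0]
contact_force: [-0.0, -0.2, -2.1]
grip_width: 0.0148
finger_force: 49.4
```

{"op": "play_rows", "data": {"rows": [[[1,0,0,0.0025,0,0,0],[1,0,0,0.005,0,0,0],[1,0,0,0.005,0,0,0]]]}}

```text
clock: 8.65
ee_pos: [0.5579, 0.1629, 0.223]
tcp_rot: [0.68, 0.733, -0.0, -0.0]
contact_force: [0.7, -0.2, -1.8]
grip_width: 0.0154
finger_force: 49.4
```

Scaled: 1 cm / 80 = 0.0125, 0.8 cm / 80 = 0.01.

{"op": "play_rows", "data": {"rows": [[[1,0,0,0.005,0,0,0],[1,0,0,0.01,0,0,0],[1,0,0,0.0125,0,0,0],[1,0,0,0.0125,0,0,0]]]}}

```text
clock: 9.15
ee_pos: [0.5579, 0.1629, 0.213]
tcp_rot: [0.68, 0.733, -0.0, -0.0]
contact_force: [0.8, 0.0, -3.1]
grip_width: 0.0149
finger_force: 49.4
```

Scaled: 0.5 cm / 80 = 0.0063, 0.3 cm / 80 = 0.0038.

{"op": "play_rows", "data": {"rows": [[[1,0,0,0.0038,0,0,0],[1,0,0,0.0063,0,0,0],[1,0,0,0.0063,0,0,0],[1,0,0,0.0063,0,0,0]]]}}

```text
clock: 9.65
ee_pos: [0.5581, 0.1629, 0.2083]
tcp_rot: [0.68, 0.733, -0.0, 0.0]
contact_force: [0.6, -0.7, -2.4]
grip_width: 0.0151
finger_force: 49.4
```

{"op": "play_rows", "data": {"rows": [[[1,0,0,0.0025,0,0,0],[1,0,0,0.0038,0,0,0],[1,0,0,0.0038,0,0,0]]]}}

```text
clock: 10.02
ee_pos: [0.5583, 0.163, 0.206]
tcp_rot: [0.68, 0.733, 0.0, 0.0]
contact_force: [-1.9, -0.7, 3.4]
grip_width: 0.0151
finger_force: 50.2
```

Scaled: -2 cm / 80 = -0.025, -0.5 cm / 80 = -0.0063.

{"op": "play_rows", "data": {"rows": [[[0.3,0,0,0,0,0,0],[-0.2,0,0,0,0,0,0],[-0.4,0,0,0,0,0,0],[-0.4,0,0,-0.0063,0,0,0],[-0.4,0,0,-0.025,0,0,0]]]}}

```text
clock: 10.65
ee_pos: [0.5575, 0.1628, 0.2252]
tcp_rot: [0.68, 0.733, -0.001, -0.0]
contact_force: [-1.0, 1.1, 0.3]
grip_width: 0.0598
finger_force: 0.0
```

Scaled: -11 cm / 80 = -0.1375, -10 cm / 80 = -0.125.

{"op": "play_rows", "data": {"rows": [[[-0.4,-0.025,0,-0.05,0,0,0],[-1,-0.075,0,-0.1,0,0,0],[-1,-0.1125,0,-0.125,0,0,0],[-1,-0.1375,0,-0.125,0,0,0],[-1,-0.1375,0,-0.125,0,0,0]]]}}

```text
clock: 11.28
ee_pos: [0.5664, 0.0523, 0.3248]
tcp_rot: [0.68, 0.733, -0.0, -0.0]
contact_force: [0.2, 1.0, 0.6]
grip_width: 0.0853
finger_force: 0.0
```

Run:
```python
from h import *
w=ctrl.grab_frame("wrist");w=ctrl.grab_frame("wrist");st=ctrl.get_state();M=R.from_quat(st["tcp_rot"]).as_matrix();p=st["ee_pos"]
print(st["clock"],p,M[:,1],proj(w,[[.5635,.1083,.217]]))
print(ringfit(w,(180,20,340,200)))
save(w,"i.png")
```

```text
11.375 [0.56579827 0.05376266 0.32408681] [ 0.99710297  0.07602967 -0.00227267] [[260.33143899 118.94285429]]
[0.56289134 0.10836989 0.02886307]
```

View pics/i.png

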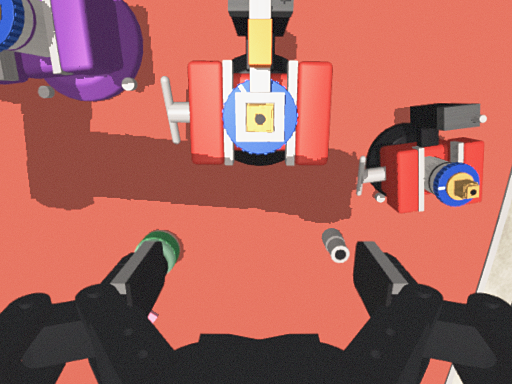

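The spanner head sits flat round the square at (260,119), with the handle over the arm. The ring is free around it at (260,116).

Scaled: 6 cm / 80 = 0.075, 5.5 cm / 80 = 0.0688, -0.5 rad / 1.5708 = -0.3183.

{"op": "play_rows", "data": {"rows": [[[-1,0.0313,0.0013,0.0125,0,0,-0.0955],[-1,0.0563,0.0013,0.025,0,0,-0.191],[-1,0.0688,0.0013,0.05,0,0,-0.2865],[-1,0.0688,0.0013,0.075,0,0,-0.3183],[-1,0.0688,0.0013,0.075,0,0,-0.3183]]]}}

```text
clock: 12.0
ee_pos: [0.5612, 0.1093, 0.2627]
tcp_rot: [0.477, 0.879, -0.001, -0.002]
contact_force: [0.0, -0.1, 0.6]
grip_width: 0.0851
finger_force: 0.0
```

{"op": "play_rows", "data": {"rows": [[[-1,0,0,0,0,0,0],[-1,0,0,0,0,0,0],[-1,0,0,0,0,0,0]]]}}

```text
clock: 12.38
ee_pos: [0.5637, 0.1081, 0.266]
tcp_rot: [0.477, 0.879, 0.0, 0.001]
contact_force: [0.2, -0.7, 0.1]
grip_width: 0.0853
finger_force: 0.0
```

Run:
```python
from h import *
st=ctrl.get_state();M=R.from_quat(st["tcp_rot"]).as_matrix();p=st["ee_pos"]
print(st["clock"],p,"yang",np.arctan2(M[1,1],M[0,1]),M[2],"cm",(M.T@(np.array([.563,.1088,.168])-p)*100).round(2),st["torque"],st["contact_force"],st["joint_pos"])
```

```text
12.375 [0.56369912 0.1081048  0.26603395] yang 0.5755342072271088 [-7.06847642e-04  1.19313561e-03 -9.99999038e-01] cm [ 0.1  -0.03  9.8 ] [-0.01203059 -0.00073614  0.00608657] [ 0.19118361 -0.6708032   0.14823936] [ 7.89958384e-02  3.69933446e-01  1.31114041e-01  1.33059114e+00
 -5.30954350e-05  1.07425834e+00]
```

Scaled: 7.5 cm / 80 = 0.0938, 6 cm / 80 = 0.075.

{"op": "play_rows", "data": {"rows": [[[-1,0,0,0.0375,0,0,0],[-1,0.0013,0,0.075,0,0,0],[-1,0.0013,0,0.0938,0,0,0],[-1,0.0013,0,0.0938,0,0,0]]]}}

```text
clock: 12.88
ee_pos: [0.5621, 0.1088, 0.1896]
tcp_rot: [0.477, 0.879, -0.001, -0.001]
contact_force: [-0.7, -0.4, 0.6]
grip_width: 0.0855
finger_force: 0.0
```

Scaled: 2.3 cm / 80 = 0.0288, 1.6 cm / 80 = 0.02.

{"op": "play_rows", "data": {"rows": [[[-1,0,0,0.01,0,0,0],[-1,0,0,0.02,0,0,0],[-1,0,0,0.0288,0,0,0],[-1,0,0,0.0288,0,0,0]]]}}

```text
clock: 13.38
ee_pos: [0.5622, 0.109, 0.1666]
tcp_rot: [0.477, 0.879, -0.0, -0.001]
contact_force: [0.0, 0.5, -0.1]
grip_width: 0.0853
finger_force: 0.0
```

{"op": "play_rows", "data": {"rows": [[[1,0,0,0,0,0,0],[1,0,0,0,0,0,0],[1,0,0,0,0,0,0],[1,0,0,0,0,0,0]]], "newtons": 40}}

```text
clock: 13.88
ee_pos: [0.5625, 0.1087, 0.168]
tcp_rot: [0.477, 0.879, -0.0, 0.0]
contact_force: [-3.4, -1.0, 5.8]
grip_width: 0.0604
finger_force: 43.4
```

```bash
cat > s.py <<'E'
from h import *
st=ctrl.get_state();M=R.from_quat(st["tcp_rot"]).as_matrix()
print(st["clock"],st["ee_pos"].round(4),"yang",np.arctan2(M[1,1],M[0,1]).round(4),"T",st["torque"].round(3),"F",st["contact_force"].round(2),st["grip_width"].round(4),st["finger_force"].round(1),"jt",st["joint_torque"].round(3))
E
python3 s.py
```

```text
Traceback (most recent call last):
  File "s.py", line 3, in <module>
    print(st["clock"],st["ee_pos"].round(4),"yang",np.arctan2(M[1,1],M[0,1]).round(4),"T",st["torque"].round(3),"F",st["contact_force"].round(2),st["grip_width"].round(4),st["finger_force"].round(1),"jt",st["joint_torque"].round(3))
                                                                                                                                                 ^^^^^^^^^^^^^^^^^^^^^^
AttributeError: 'float' object has no attribute 'round'
```

Scaled: 0.4 rad / 1.5708 = 0.2546.

{"op": "play_rows", "data": {"rows": [[[1,0,0,0,0,0,0.0509],[1,0,0,0,0,0,0.1019],[1,0,0,0,0,0,0.1528],[1,0,0,0,0,0,0.2037],[1,0,0,0,0,0,0.2546]]]}}

```text
clock: 14.5
ee_pos: [0.5623, 0.1087, 0.168]
tcp_rot: [0.643, 0.766, -0.0, 0.0]
contact_force: [-3.8, -1.9, 6.0]
grip_width: 0.0606
finger_force: 43.6
```

```bash
sed -i 's/st\["grip_width"\].round(4),st\["finger_force"\].round(1)/st["grip_width"],st["finger_force"]/' s.py; python3 s.py
```

```text
14.5 [0.5623 0.1087 0.168 ] yang 0.1736 T [-0.3    0.842  0.163] F [-3.78 -1.86  6.02] 0.060630197820169866 43.55086863040924 jt [  0.416 -43.746  25.941  -1.744   0.423  -0.369]
```

Scaled: 0.14 rad / 1.5708 = 0.0891.

{"op": "play_rows", "data": {"rows": [[[1,0,0,0,0,0,0.0318],[1,0,0,0,0,0,0.0637],[1,0,0,0,0,0,0.0891],[1,0,0,0,0,0,0.0891]]]}}

```text
clock: 15.0
ee_pos: [0.5623, 0.1087, 0.168]
tcp_rot: [0.694, 0.72, -0.0, 0.0]
contact_force: [-2.6, -1.8, 5.6]
grip_width: 0.0608
finger_force: 43.6
```

```bash
python3 s.py
```

```text
15.0 [0.5623 0.1087 0.168 ] yang 0.0357 T [-0.318  0.921  0.024] F [-2.56 -1.85  5.64] 0.06079382078857574 43.63616108894348 jt [  0.527 -43.719  25.959  -1.78    0.391   0.103]
```

Scaled: 0.06 rad / 1.5708 = 0.0382.

{"op": "play_rows", "data": {"rows": [[[1,0,0,0,0,0,0.0127],[1,0,0,0,0,0,0.0255],[1,0,0,0,0,0,0.0382]]]}}

```text
clock: 15.38
ee_pos: [0.5623, 0.1087, 0.168]
tcp_rot: [0.716, 0.698, -0.0, 0.0]
contact_force: [-3.5, -1.5, 5.9]
grip_width: 0.0608
finger_force: 43.6
```

```bash
python3 s.py
```

```text
15.375 [0.5623 0.1087 0.168 ] yang -0.0244 T [-0.304  0.881  0.139] F [-3.49 -1.46  5.86] 0.06078439943083474 43.62752437591553 jt [ 4.5800e-01 -4.3693e+01  2.5975e+01 -1.8060e+00  3.9800e-01  2.1000e-02]
```

Scaled: 0.05 rad / 1.5708 = 0.0318.

{"op": "play_rows", "data": {"rows": [[[1,0,0,0,0,0,0.0127],[1,0,0,0,0,0,0.0255],[1,0,0,0,0,0,0.0318]]]}}

```text
clock: 15.75
ee_pos: [0.5623, 0.1087, 0.168]
tcp_rot: [0.733, 0.68, -0.0, 0.0]
contact_force: [-3.6, -1.5, 7.0]
grip_width: 0.061
finger_force: 43.6
```

```bash
python3 s.py
```

```text
15.75 [0.5623 0.1087 0.168 ] yang -0.0741 T [-0.3    0.897  0.175] F [-3.65 -1.47  7.03] 0.06102494390958828 43.6207777261734 jt [  0.466 -43.679  25.984  -1.822   0.391   0.101]
```

Scaled: 0.03 rad / 1.5708 = 0.0191.

{"op": "play_rows", "data": {"rows": [[[1,0,0,0,0,0,0.0127],[1,0,0,0,0,0,0.0191]]]}}

```text
clock: 16.0
ee_pos: [0.5622, 0.1087, 0.168]
tcp_rot: [0.743, 0.669, -0.0, 0.0]
contact_force: [-3.8, -2.3, 5.5]
grip_width: 0.0608
finger_force: 43.6
```

```bash
python3 s.py
```

```text
16.0 [0.5622 0.1087 0.168 ] yang -0.1041 T [-0.291  0.927  0.161] F [-3.83 -2.33  5.46] 0.06079141677350151 43.61657381057739 jt [  0.468 -43.668  25.99   -1.833   0.386   0.101]
```

Scaled: 0.03 rad / 1.5708 = 0.0191.

{"op": "play_rows", "data": {"rows": [[[1,0,0,0,0,0,0.0095],[1,0,0,0,0,0,0.0191]]]}}

```text
clock: 16.25
ee_pos: [0.5622, 0.1087, 0.168]
tcp_rot: [0.753, 0.658, -0.0, 0.0]
contact_force: [-2.9, -1.6, 5.2]
grip_width: 0.0607
finger_force: 43.6
```

```bash
python3 s.py
```

```text
16.25 [0.5622 0.1087 0.168 ] yang -0.1343 T [-0.362  0.879  0.24 ] F [-2.9  -1.6   5.17] 0.06074345658978987 43.611987233161926 jt [  0.471 -43.658  25.997  -1.845   0.382   0.054]
```

Scaled: 0.02 rad / 1.5708 = 0.0127.

{"op": "play_rows", "data": {"rows": [[[1,0,0,0,0,0,0.0064],[1,0,0,0,0,0,0.0127]]]}}

```text
clock: 16.5
ee_pos: [0.5622, 0.1087, 0.168]
tcp_rot: [0.759, 0.651, -0.0, 0.0]
contact_force: [-3.6, -1.4, 5.8]
grip_width: 0.061
finger_force: 43.6
```

```bash
python3 s.py
```

```text
16.5 [0.5622 0.1087 0.168 ] yang -0.154 T [-0.263  0.911  0.136] F [-3.63 -1.37  5.76] 0.060954803298600174 43.60893130302429 jt [  0.476 -43.651  26.     -1.851   0.378   0.086]
```

Scaled: 0.02 rad / 1.5708 = 0.0127.

{"op": "play_rows", "data": {"rows": [[[1,0,0,0,0,0,0.0064],[1,0,0,0,0,0,0.0127]]]}}

```text
clock: 16.75
ee_pos: [0.5622, 0.1087, 0.168]
tcp_rot: [0.766, 0.643, -0.0, 0.0]
contact_force: [-3.1, -1.7, 5.3]
grip_width: 0.0607
finger_force: 43.6
```

```bash
python3 s.py
```

```text
16.75 [0.5622 0.1087 0.168 ] yang -0.174 T [-0.293  0.976  0.167] F [-3.08 -1.68  5.33] 0.06065125754254059 43.60633671283722 jt [  0.475 -43.644  26.005  -1.858   0.375   0.086]
```

Scaled: 0.03 rad / 1.5708 = 0.0191.

{"op": "play_rows", "data": {"rows": [[[1,0,0,0,0,0,0.0064],[1,0,0,0,0,0,0.0127],[1,0,0,0,0,0,0.0191]]], "newtons": 25}}

```text
clock: 17.12
ee_pos: [0.5622, 0.1087, 0.168]
tcp_rot: [0.775, 0.632, -0.0, 0.0]
contact_force: [-4.2, -1.3, 6.9]
grip_width: 0.0606
finger_force: 43.7
```

```bash
python3 s.py
```

```text
17.125 [0.5622 0.1087 0.168 ] yang -0.2033 T [-0.345  0.863  0.44 ] F [-4.22 -1.29  6.93] 0.06056306673959718 43.66723358631134 jt [  0.252 -43.618  26.021  -1.872   0.417   0.392]
```

Scaled: 0.02 rad / 1.5708 = 0.0127.

{"op": "play_rows", "data": {"rows": [[[1,0,0,0,0,0,0.0064],[1,0,0,0,0,0,0.0127]]]}}

```text
clock: 17.38
ee_pos: [0.5622, 0.1087, 0.168]
tcp_rot: [0.781, 0.624, -0.0, 0.0]
contact_force: [-4.8, -1.1, 6.1]
grip_width: 0.0605
finger_force: 43.7
```

```bash
python3 s.py
```

```text
17.375 [0.5622 0.1087 0.168 ] yang -0.2226 T [-0.415  0.896  0.685] F [-4.8  -1.13  6.07] 0.060531266098910276 43.66780400276184 jt [  0.101 -43.605  26.026  -1.878   0.456   0.622]
```

Scaled: 0.02 rad / 1.5708 = 0.0127.

{"op": "play_rows", "data": {"rows": [[[1,0,0,0,0,0,0.0064],[1,0,0,0,0,0,0.0127],[1,0,0,0,0,0,0.0127]]]}}

```text
clock: 17.75
ee_pos: [0.5622, 0.1087, 0.168]
tcp_rot: [0.787, 0.617, -0.0, 0.0]
contact_force: [-4.5, -2.8, 6.6]
grip_width: 0.0606
finger_force: 43.7
```

```bash
python3 s.py
```

```text
17.75 [0.5622 0.1087 0.168 ] yang -0.2417 T [-0.354  0.929  0.905] F [-4.52 -2.79  6.65] 0.06056058708979296 43.67105305194855 jt [ 1.6000e-02 -4.3588e+01  2.6039e+01 -1.8850e+00  4.8800e-01  8.3700e-01]
```

Scaled: 0.007 rad / 1.5708 = 0.0045.

{"op": "play_rows", "data": {"rows": [[[1,0,0,0,0,0,0.0045],[1,0,0,0,0,0,0.0045],[1,0,0,0,0,0,0.0045],[1,0,0,0,0,0,0.0045]]]}}

```text
clock: 18.25
ee_pos: [0.5622, 0.1087, 0.168]
tcp_rot: [0.789, 0.614, -0.0, 0.0]
contact_force: [-3.8, -2.1, 6.4]
grip_width: 0.0608
finger_force: 43.7
```

```bash
python3 s.py
```

```text
18.25 [0.5622 0.1087 0.168 ] yang -0.2486 T [-0.351  0.888  0.953] F [-3.79 -2.12  6.37] 0.06078108446255154 43.66940438747406 jt [-3.8000e-02 -4.3584e+01  2.6042e+01 -1.8880e+00  4.9900e-01  9.0100e-01]
```

{"op": "play_rows", "data": {"rows": [[[-1,0,0,0,0,0,0],[-1,0,0,0,0,0,0],[-1,0,0,0,0,0,0],[-1,0,0,0,0,0,0],[-1,0,0,0,0,0,0]]]}}

```text
clock: 18.88
ee_pos: [0.5628, 0.109, 0.1672]
tcp_rot: [0.79, 0.613, -0.0, 0.0]
contact_force: [-0.3, 0.1, -0.2]
grip_width: 0.0856
finger_force: 0.0
```

Scaled: -16 cm / 80 = -0.2, -13 cm / 80 = -0.1625.

{"op": "play_rows", "data": {"rows": [[[-1,0,0,-0.025,0,0,0],[-1,0,0,-0.0625,0,0,0],[-1,0,0,-0.1125,0,0,0],[-1,-0.0375,0,-0.1625,0,0,0],[-1,-0.075,0,-0.2,0,0,0]]]}}

```text
clock: 19.5
ee_pos: [0.548, 0.0505, 0.3292]
tcp_rot: [0.79, 0.613, 0.001, 0.001]
contact_force: [1.2, -0.3, 0.1]
grip_width: 0.0854
finger_force: 0.0
```

Run:
```python
from h import *
w=ctrl.grab_frame("wrist");w=ctrl.grab_frame("wrist");st=ctrl.get_state();print(st["clock"],st["ee_pos"],st["contact_force"],proj(w,[[.563,.1088,.19]]))
g=ctrl.grab_frame("side")
u,v=proj(w,[[.563,.12,.19]])[0].astype(int);a=w["color"][max(0,v-75):max(0,v-75)+150,u-90:u+90]
a=cv2.resize(a,None,fx=2.2,fy=2.2,interpolation=cv2.INTER_CUBIC);b=cv2.resize(g["color"][160:290,170:290],None,fx=3,fy=3,interpolation=cv2.INTER_CUBIC)
H=max(a.shape[0],b.shape[0]);o=np.zeros((H,a.shape[1]+b.shape[1],3),np.uint8);o[:a.shape[0],:a.shape[1]]=a;o[:b.shape[0],a.shape[1]:]=b
cv2.imwrite("pics/j.png",o[:,:,::-1]);print(o.shape)
```

```text
19.6 [0.54907468 0.0488152  0.33135673] [-0.28025358 -0.06783903  0.3961314 ] [[254.77203395 106.36276615]]
(390, 756, 3)
```

View pics/j.png

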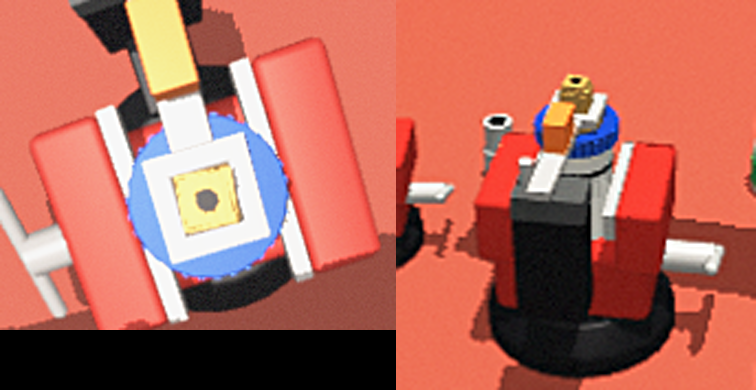

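The spanner lies flat on the shoulder around the square at about (207,200), with its handle on the rest against the pin. The ring's white mark is now hidden under the handle, which matches the seated angle. The gripper is clear, so I'm handing in.

```bash
python3 -c "
from workcell import ctrl;print(ctrl.job_done())"
```

```text
the job is handed in; nothing more can be done
None
```

The spanner is seated on the barrel with its handle on the rest against the stop pin, the lock ring is on its seat and nipped up to about 0.95 N m by the wrist reading, the gripper is clear, and the job is handed in at about 20 s (no verdict was returned).

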